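# Hang the blue drain basket on the twin-pin drip stand

### The job

Hang the blue drain basket up to drip dry: take it by its top bar and lower it, without dropping it, onto the drip stand so that both pins come up through its two ear holes and both ears rest on the black collars, then let go. Leave the orange basket where it stands.

Things in the scene. Friction and masses are not known exactly. Their poses are not given: they have to be found in the camera images.
- blue_basket: Blue slatted drain basket, loose, 0.22 kg. Origin: centre of underside; z up, y lengthwise. Tub 56 (x) x 100 (y) x 70 mm high. Flat ears, 64 mm wide, reach y = +-120 mm; underside z = 64, top z = 70 mm. Ear holes 40 (x) x 30 (y) mm, centred at x = 0, y = +-90 mm. Grip bar along y, 100 mm long, 14 wide (x), 12 high, centre z = 115 mm; pinch it across x. Ends alike: either way round.
- orange_basket: An orange drain basket, otherwise identical to the blue one (same axes, origin and sizes), standing upright on the table. Not to be moved.
- drip_stand: Fixed stand: white base 100 (x) x 270 (y) x 8 mm, two 16 mm steel posts at x = 0, y = +-90 mm. Origin: centre of underside, on the table; z up, y along the line of posts. Each post has a black collar 54 mm across, top at z = 110 mm, and an upright pin above it, 10 mm thick, tapering to 4 mm at z = 145 mm. Hung up, the basket is between the posts, its underside at z = 46 mm.

How it is judged:
By the outcome, as a careful person would: the job done as asked, in the order asked, and still so for the second after the job is handed in, with the robot touching nothing.
It also fails if it takes over 38 s, if anything falls off the work surface, if the arm or the gripper's body presses on something with over 40 N, if the wrist force passes 120 N, or if a joint passes its speed limit or range.

### The arm

A 6-joint arm with a two-finger parallel gripper is mounted at the origin on a cart in front of the work surface, level with it; the furniture and walls round the work are solid. World frame = base frame: x ahead of the robot, y to its left, z up, the work surface at z = 0. Lengths are in mm, angles in rad, forces in N, time in s.
With the tool pointing down it reaches from about 325 to 850 mm from the base axis. Payload 15.5 kg.
Tool frame: the origin (TCP) lies at the very end of the fingers, on their centre line; the grasp point (between the pads) lies 19 mm behind it; z points along the fingers, y is the line along which they close (so a half turn about z gives the same grasp; the last joint's range is limited). The gripper opens to 91 mm and grips with 3 to 60 N. Pads are 32 mm wide; open, the fingers measure 118 mm over their backs; the gripper's body (76 mm by 178 mm) begins 60 mm behind the grasp point.
Start: joints at [-1.244, 0.494, 1.345, -0, 1.302, -0.096], TCP at [256.448, -569.965, 213.915] pointing down, gripper open.
Joint ranges: [-2.91, 2.91], [-0.82, 2.16], [0.22, 2.67], [-1.22, 4.37], [0.12, 2.79], [-3.08, 3.08]. Speed limits (rad/s): [1.89, 1.89, 2.57, 3.01, 3.01, 3.01].

### API

Orientations are given as a rotation vector (axis times angle).
In Python, from workcell import manip gives the robot as it stands.
- The arm moves only by the tool move_arm, never from a script. Its argument "moves" is a list of rows, each a list of 7 numbers: the gripper command: -1 is fully open, 1 is shut, values between are in proportion, then the shift along the tool's x, y, z normalised to -1 to 1, where 1 is 200 mm, then the turn, a rotation vector about the tool's x, y, z normalised to -1 to 1, where 1 is pi rad. In form: [[hand, x, y, z, rx, ry, rz], ...]. A call has exactly 5 rows; each row is the pose to reach, as a shift and turn from the pose commanded when the call began, along the tool's axes at that moment, turning the shorter way round; what a row does not reach only later rows make up. A row lasts 1/10 s, in which the tool goes at most 50 mm and 8.59 degrees, less where a joint would pass 70% of its speed; a pose out of reach is approached as far as the arm can. A call with a number of a shift or a turn outside -1 to 1 is refused whole. A call with a gripper value outside its range is refused whole. The fingers move at their own pace and stop on an object; the grip force is fixed at half the most. Time passes only in rows, so rows that repeat a pose let the fingers close, or fill a call up. It gives the time, the measured TCP pose, the force, the opening and the grip force at its end, in the units of the state.
- manip.state(): the state, without advancing time (a new reading comes with each control period).
- manip.capture(name): name is "scene" or "top" or "wrist"; returns the picture (420x560x3 uint8, red, green, blue); there is no depth.
- manip.get_calibration(name): a dict with "vfov" (degrees; the focal length in pixels is half the picture's height over the tangent of half this angle, whatever the lens; pixels are square), "cx", "cy" (the principal point, pixels), "dist_coeffs" ([k1, k2, p1, p2, k3] as OpenCV has them; the pictures are not rectified), "position" and "orientation" of the camera in the world. Camera axes: x right, y down, z forward; pixel columns grow to the right and rows downward; lengths in mm; the calibration is good to about 2 mm. A picture is of the moment at which its call begins: read the wrist's pose just before it. get_calibration takes no time and is no camera call; for the wrist camera it gives the pose at the moment of the call.
- manip.finish_job(): hands the job in; it is judged then, once.
Trained networks look in the newest picture that a camera, given by its name, has taken for a name from the list of things; names that differ only in an ending like _2 or _b are one class to them, and where a whole thing is asked for, a point or a joint stands for the part that bears it (a point fixed in the world has none). Each returns a list of dicts, best first, with "p" (0 to 1); they miss things now and then, are a little off and sometimes report something else, mostly with a low value. They report only what shows in the picture. A call takes as long as a camera call.
- manip.silhouettes(camera, label): "region" (420x560 bool, what is visible of it).
- manip.pinpoint(camera, label): "at" ([x, y, z] in mm, in world coordinates, good to about 4 mm: a listed point, or the origin of a listed thing).
The state is a dict: "t": time; "joints": joint angles; "qvel": joint speeds; "tau": joint torques, N m; "position": TCP position; "orientation": TCP orientation; "force": force on the tool from outside, world axes, zero at the start; "torque": the same for the moment, N m; "opening": opening from 0.0 (shut) to 1.0 (fully open); "gripper_force": force on a finger pad.
Only numpy, scipy, OpenCV 4.12 (cv2) and the standard library are available. Lean on these libraries where they do the work, as an engineer would, in place of code of your own. Each camera call takes 0.05 s, during which the arm holds its last target. There are 200 camera calls.

## Working session

There is one attempt and no reset: what is moved stays moved. The work goes in short steps, Python scripts to look and compute and a tool call to move; the robot and the scene stay as the last step left them, time stands still between calls to the robot, and variables do not carry over. Pictures are saved under pics/ and viewed, at most 10 in all, crops included, and the job is handed in when it is done.

Besides the shell and the picture viewer there is one more tool, called after "Request:" by a JSON object that holds its "api" and its "payload". move_arm: Moves the arm, as the interface text tells. Scaled input: -1 to 1 covers 200 mm each way for a shift and pi rad each way for a turn. Its arguments: {"type":"object","properties":{"moves":{"type":"array","items":{"type":"array","items":{"type":"number","minimum":-1,"maximum":1}}}},"required":["moves"]}

```bash
mkdir -p pics; cat > h.py <<'E'
import numpy as np, cv2
from scipy.spatial.transform import Rotation as R
from workcell import manip
def save(c,n):
    im=manip.capture(c); cv2.imwrite(f'pics/{n}.png',im[:,:,::-1]); return im
def cam(c):
    k=manip.get_calibration(c); f=210/np.tan(np.radians(k['vfov'])/2)
    K=np.array([[f,0,k['cx']],[0,f,k['cy']],[0,0,1]]); return k,K
def Rm(o):
    o=np.array(o,float); return o if o.shape==(3,3) else R.from_rotvec(o).as_matrix()
def toplane(c,uv,z,k=None):
    k0,K=cam(c); k=k or k0
    p=cv2.undistortPoints(np.array(uv,float).reshape(-1,1,2),K,np.array(k['dist_coeffs'],float)).reshape(-1,2)
    d=np.c_[p,np.ones(len(p))]@Rm(k['orientation']).T; o=np.array(k['position'])
    return o+d*((z-o[2])/d[:,2])[:,None]
def proj(c,P,k=None):
    k0,K=cam(c); k=k or k0; M=Rm(k['orientation']).T
    return cv2.projectPoints(np.array(P,float).reshape(-1,1,3),cv2.Rodrigues(M)[0],-M@np.array(k['position'],float),K,np.array(k['dist_coeffs'],float))[0].reshape(-1,2)
E
python3 - <<'E'
from h import *
print(manip.state()); 
for c in('scene','top'):
    save(c,c+'0'); print(c,manip.get_calibration(c))
    for l in('blue_basket','orange_basket','drip_stand'):
        print(l,[(np.round(d['at'],0),round(d['p'],2)) for d in manip.pinpoint(c,l)][:3])
a=cv2.imread('pics/scene0.png');b=cv2.imread('pics/top0.png')
E
```

```text
{'t': 0.0, 'joints': array([-1.24352520e+00,  4.94204706e-01,  1.34615136e+00,  2.45965724e-06,
        1.30250700e+00, -9.54953361e-02]), 'qvel': array([-7.53002521e-05,  1.50746384e-03,  2.03751292e-04, -8.05774807e-05,
       -1.51668052e-03,  3.60103692e-04]), 'tau': array([-4.54979090e-03, -8.78826928e+01, -3.81856155e+01,  7.03265425e-02,
        5.31487959e-02, -1.34445986e-04]), 'position': array([ 256.30661742, -569.59405907,  213.31803726]), 'orientation': array([-3.07043206e+00, -6.58879723e-01,  2.26953029e-04]), 'force': array([ 0.03036645, -0.55662656,  0.82924806]), 'torque': array([-0.00851208, -0.05046296,  0.04657545]), 'gripper_force': 0.0, 'opening': 0.9978507819821343}
scene {'vfov': 43.918095674252044, 'cx': 284.12368825284307, 'cy': 213.774607258612, 'dist_coeffs': array([0.02613115, 0.        , 0.        , 0.        , 0.        ]), 'position': array([ 110.47986626,  574.98460361, 1314.61291574]), 'orientation': array([-0.93039224,  2.74836905, -0.7181157 ])}
blue_basket [(array([499., 388.,   2.]), 0.72)]
orange_basket [(array([ 460., -308.,    3.]), 0.63)]
drip_stand [(array([628.,  10.,  -4.]), 0.71)]
top {'vfov': 57.341789612618754, 'cx': 281.3237787711189, 'cy': 206.72928704773187, 'dist_coeffs': array([0.00521122, 0.        , 0.        , 0.        , 0.        ]), 'position': array([ 426.75453893,   18.4993018 , 1028.88630389]), 'orientation': array([-2.16786131,  2.15172514, -0.14824532])}
blue_basket [(array([500., 387.,  -2.]), 0.91)]
orange_basket [(array([ 460., -306.,   -1.]), 0.77)]
drip_stand [(array([620.,  11.,   0.]), 0.73)]
```

View pics/top0.png

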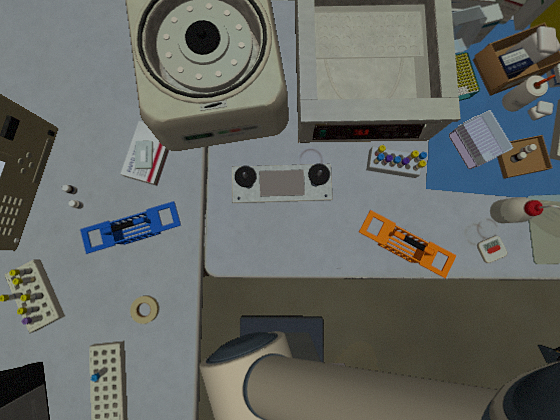

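View pics/scene0.png

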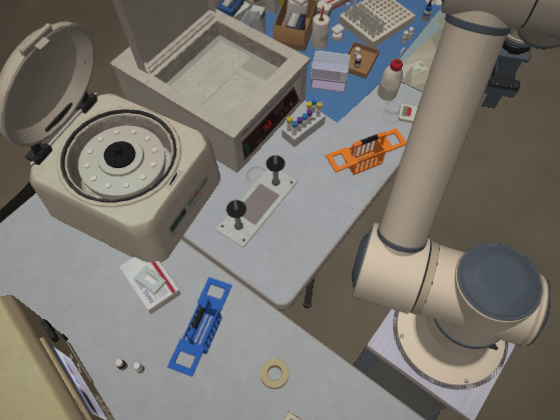

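The top view shows the blue basket at about (130,226), running from ear (88,240) to ear (172,213). The stand's collars are at (244,175) and (319,175), and the orange basket is at (408,243). The machine fronts are close behind the stand. The networks agree with all of this.

```bash
python3 - <<'E'
from h import *
im=cv2.imread('pics/top0.png')
for c in('top','scene'):
    im=cv2.imread(f'pics/{c}0.png').astype(int)
    B,G,Rr=im[...,0],im[...,1],im[...,2]
    m=(((B>Rr+70)&(B>100))*1).astype(np.uint8)
    if c=='top': m[:,:60]=0;m[:,200:]=0;m[:190]=0;m[265:]=0
    else: m[:,:150]=0;m[:,250:]=0;m[:265]=0;m[390:]=0
    v,u=np.nonzero(m)
    P=toplane(c,np.c_[u,v],70)
    # keep points; min area rect is the ears' outline (tub walls lower project inside in top)
    r=cv2.minAreaRect(P[:,:2].astype(np.float32)); print(c,'blue',r)
    k=((im.max(2)<75)).astype(np.uint8)
    if c=='top': k[:160]=0;k[192:]=0;k[:,:228]=0;k[:,335:]=0
    else: k[:150]=0;k[222:]=0;k[:,:224]=0;k[:,290:]=0
    n,l,s,cen=cv2.connectedComponentsWithStats(k)
    for i in range(1,n):
        if s[i,4]>100: print('collar',s[i],cen[i],toplane(c,[cen[i]],110).round(1), toplane(c,[[s[i,0]+s[i,2]/2-.5,s[i,1]+s[i,3]/2-.5]],110).round(1))
# machine edges
print(toplane('top',[[205,148],[285,130],[300,140],[300,125],[454,140],[275,60]],0).round(0))
print(toplane('top',[[205,148],[285,130],[300,140],[300,125]],200).round(0))
print('wristcal',manip.get_calibration('wrist'), Rm(manip.state()['orientation']).round(3))
t=cv2.imread('pics/top0.png')[120:270,60:460]; cv2.imwrite('pics/crop.png',cv2.resize(t,None,fx=2,fy=2))
s=cv2.imread('pics/scene0.png')[10:250,20:330]; cv2.imwrite('pics/crop2.png',cv2.resize(s,None,fx=2.4,fy=2.4))
E
```

```text
top blue ((494.5572204589844, 385.42529296875), (67.2041015625, 239.56167602539062), 17.567026138305664)
collar [308 164  22  23 379] [318.35356201 174.44327177] [[624.9 -79.6 110. ]] [[623.5 -80.  110. ]]
collar [235 166  22  23 372] [245.22311828 176.44354839] [[618.4  98.6 110. ]] [[617.   97.9 110. ]]
scene blue ((492.4251403808594, 384.3500671386719), (72.37559509277344, 238.51394653320312), 17.506040573120117)
collar [266 156  19  17 218] [275.01834862 163.70183486] [[625.3 -77.5 110. ]] [[624.7 -76.6 110. ]]
collar [227 201  19  20 256] [236.04296875 209.27734375] [[617.6 101.5 110. ]] [[615.3 104.5 110. ]]
[[ 720.  220.    0.]
 [ 773.    1.    0.]
 [ 745.  -41.    0.]
 [ 788.  -41.    0.]
 [ 749. -468.    0.]
 [ 978.   30.    0.]]
[[663. 181. 200.]
 [706.   4. 200.]
 [683. -30. 200.]
 [718. -29. 200.]]
wristcal {'vfov': 65.61286620464264, 'cx': 271.79114103258706, 'cy': 207.32983768290717, 'dist_coeffs': array([-0.0001073,  0.       ,  0.       ,  0.       ,  0.       ]), 'position': array([ 326.8895266 , -538.45666428,  384.65551675]), 'orientation': array([ 2.43727976, -1.57199977, -0.21818696])} [[ 0.912  0.41  -0.   ]
 [ 0.41  -0.912  0.   ]
 [ 0.    -0.    -1.   ]]
```

View pics/crop2.png

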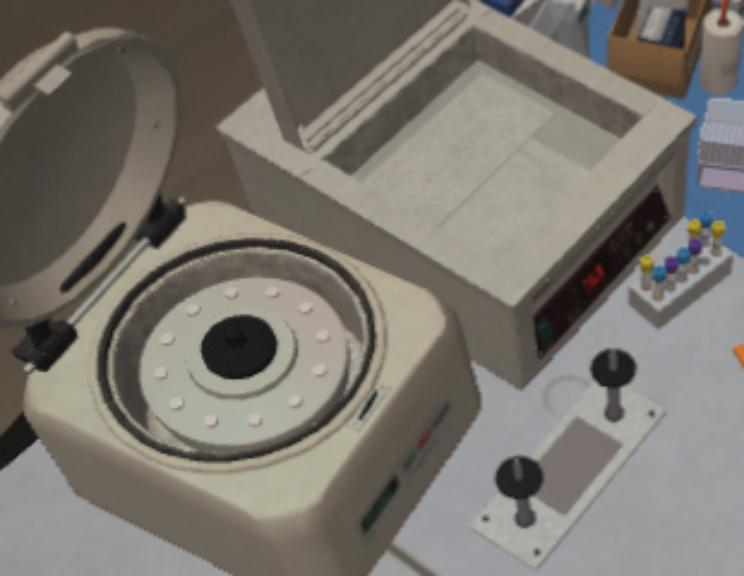

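The crop shows both collars clear on their posts, with the machine fronts at x ≥ 720 mm. The gripper body fits in front of them. Next I'll plan the approach above the blue basket.

```bash
cat >> h.py <<'E'
def plan(target,yaw,n,start=None):
    """target TCP xyz, yaw (deg) of tool y axis, tool down; prints n call rows"""
    s=manip.state(); p=np.array(s['position']); Q=Rm(s['orientation'])
    def tool(a):
        a=np.radians(a); y=np.array([np.cos(a),np.sin(a),0]); z=np.array([0,0,-1.]); return np.c_[np.cross(y,z),y,z]
    a0=np.degrees(np.arctan2(Q[1,1],Q[0,1])); da=(yaw-a0+180)%360-180; p0=p.copy()
    for i in range(1,n+1):
        q=p0+(np.array(target)-p0)*i/n; Q2=tool(a0+da*i/n)
        d=Q.T@(q-p)/200; r=R.from_matrix(Q.T@Q2).as_rotvec()/np.pi
        print(i,d.round(3),r.round(3)); p,Q=q,Q2
E
python3 - <<'E'
from h import *
plan([495,385,235],17.6,5)
E
```

```text
1 [ 0.609 -0.773 -0.021] [-0.    -0.    -0.093]
2 [ 0.806 -0.566 -0.021] [ 0.     0.    -0.093]
3 [ 0.934 -0.311 -0.021] [ 0.     0.    -0.093]
4 [ 0.984 -0.03  -0.021] [ 0.     0.    -0.093]
5 [ 0.951  0.254 -0.021] [ 0.     0.    -0.093]
```

Request:
{"api": "move_arm", "payload": {"moves": [[-1,0.61,-0.77,-0.02,0,0,-0.093],[-1,0.61,-0.77,-0.02,0,0,-0.093],[-1,0.61,-0.77,-0.02,0,0,-0.093],[-1,0.61,-0.77,-0.02,0,0,-0.093],[-1,0.61,-0.77,-0.02,0,0,-0.093]]}}

```text
t: 0.9
position: [304.9, -374.4, 218.1]
orientation: [-2.939, -1.103, -0.001]
force: [0.4, 0.6, -0.3]
opening: 0.998
gripper_force: 0.0
```

Request:
{"api": "move_arm", "payload": {"moves": [[-1,0.81,-0.57,-0.02,0,0,-0.093],[-1,0.81,-0.57,-0.02,0,0,-0.093],[-1,0.81,-0.57,-0.02,0,0,-0.093],[-1,0.81,-0.57,-0.02,0,0,-0.093],[-1,0.81,-0.57,-0.02,0,0,-0.093]]}}

```text
t: 1.4
position: [352.5, -182.7, 222.1]
orientation: [-2.747, -1.522, -0.001]
force: [-1.2, 0.3, -0.6]
opening: 0.999
gripper_force: 0.0
```

Request:
{"api": "move_arm", "payload": {"moves": [[-1,0.93,-0.31,-0.02,0,0,-0.093],[-1,0.93,-0.31,-0.02,0,0,-0.093],[-1,0.93,-0.31,-0.02,0,0,-0.093],[-1,0.93,-0.31,-0.02,0,0,-0.093],[-1,0.93,-0.31,-0.02,0,0,-0.093]]}}

```text
t: 1.9
position: [400.3, 7.2, 226.2]
orientation: [2.496, 1.907, 0.002]
force: [0.6, -0.1, 1.1]
opening: 1.004
gripper_force: 0.0
```

Request:
{"api": "move_arm", "payload": {"moves": [[-1,0.98,-0.03,-0.02,0,0,-0.093],[-1,0.98,-0.03,-0.02,0,0,-0.093],[-1,0.98,-0.03,-0.02,0,0,-0.093],[-1,0.98,-0.03,-0.02,0,0,-0.093],[-1,0.98,-0.03,-0.02,0,0,-0.093]]}}

```text
t: 2.4
position: [447.8, 197.3, 230.0]
orientation: [2.195, 2.248, 0.003]
force: [-0.1, -0.2, 0.9]
opening: 1.0
gripper_force: 0.0
```

Request:
{"api": "move_arm", "payload": {"moves": [[-1,0.95,0.25,-0.02,0,0,-0.093],[-1,0.95,0.25,-0.02,0,0,-0.093],[-1,0.95,0.25,-0.02,0,0,-0.093],[-1,0.95,0.25,-0.02,0,0,-0.093],[-1,0.95,0.25,-0.02,0,0,-0.093]]}}

```text
t: 2.9
position: [493.7, 388.1, 233.4]
orientation: [-1.846, -2.542, -0.003]
force: [-0.1, -0.1, -0.3]
opening: 0.999
gripper_force: 0.0
```

```bash
python3 - <<'E'
from h import *
k=manip.get_calibration('wrist'); im=save('wrist','w1')
print([(np.round(d['at'],1),round(d['p'],2)) for d in manip.pinpoint('wrist','blue_basket')])
a=im.astype(int); m=(a[...,2]>a[...,0]+70)&(a[...,2]>90)
v,u=np.nonzero(m); P=toplane('wrist',np.c_[u,v],70,k); print(cv2.minAreaRect(P[:,:2].astype(np.float32)))
# overlay of model
for cx,cy,col in((495,385.5,(255,0,0)),(499,387,(0,255,0))):
    A=R.from_euler('z',17.6,degrees=True).as_matrix()
    for z,xs,ys in((70,32,120),(121,7,50)):
        q=np.array([[xs,ys,z],[-xs,ys,z],[-xs,-ys,z],[xs,-ys,z]])@A.T+[cx,cy,0]
        cv2.polylines(im,[proj('wrist',q,k).astype(int)],True,col)
cv2.imwrite('pics/w1o.png',im[:,:,::-1])
E
```

```text
[(array([497.4, 384.5,  -0.7]), 0.59)]
((495.17486572265625, 392.7063293457031), (64.1820297241211, 224.435791015625), 17.640159606933594)
```

View pics/w1o.png

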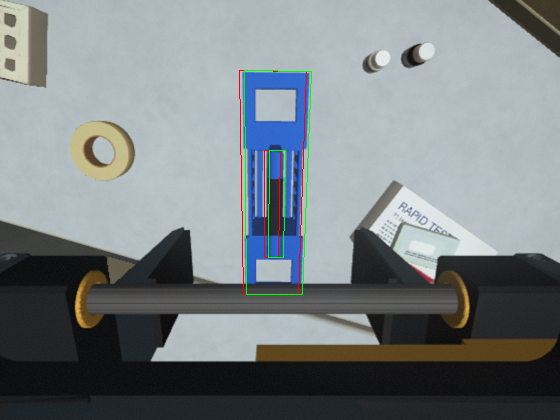

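The wrist view shows the ear outline at columns 246–308, between the two overlays. That puts the basket at about (497.5, 385.2) with yaw 17.6°, and pinpoint agrees. Next is the descent.

```bash
python3 - <<'E'
from h import *
plan([497.5,385.2,96],17.6,1)
E
```

```text
1 [-0.002  0.025  0.686] [-0.     0.     0.002]
```

Request:
{"api": "move_arm", "payload": {"moves": [[-1,0,0.025,0.17,0,0,0.002],[-1,0,0.025,0.35,0,0,0.002],[-1,0,0.025,0.52,0,0,0.002],[-1,0,0.025,0.65,0,0,0.002],[-1,0,0.025,0.685,0,0,0.002]]}}

```text
t: 3.5
position: [495.8, 383.3, 94.5]
orientation: [-1.857, -2.532, 0.007]
force: [1.2, -0.3, -0.1]
opening: 0.997
gripper_force: 0.0
```

Request:
{"api": "move_arm", "payload": {"moves": [[1,0,0,0,0,0,0],[1,0,0,0,0,0,0],[1,0,0,0,0,0,0],[1,0,0,0,0,0,0],[1,0,0,0,0,0,0]]}}

```text
t: 4.0
position: [496.9, 386.3, 97.7]
orientation: [1.856, 2.534, 0.002]
force: [0.5, -0.5, 0.5]
opening: 0.595
gripper_force: 0.0
```

Request:
{"api": "move_arm", "payload": {"moves": [[1,0,0,0,0,0,0],[1,0,0,0,0,0,0],[1,0,0,0,0,0,0],[1,0,0,0,0,0,0],[1,0,0,0,0,0,0]]}}

```text
t: 4.5
position: [496.7, 386.1, 96.9]
orientation: [-1.856, -2.535, 0.0]
force: [0.5, 0.9, 1.0]
opening: 0.154
gripper_force: 0.4
```

Request:
{"api": "move_arm", "payload": {"moves": [[1,0,0,0,0,0,0],[1,0,0,0,0,0,0],[1,0,0,-0.05,0,0,0],[1,0,0,-0.1,0,0,0],[1,0,0,-0.2,0,0,0]]}}

```text
t: 5.0
position: [496.1, 385.8, 137.1]
orientation: [-1.856, -2.534, 0.003]
force: [-0.2, 0.3, -2.9]
opening: 0.153
gripper_force: 30.0
```

Request:
{"api": "move_arm", "payload": {"moves": [[1,0,0,-0.15,0,0,0],[1,0,0,-0.3,0,0,0],[1,0,0,-0.45,0,0,0],[1,0,0,-0.6,0,0,0],[1,0,0,-0.68,0,0,0]]}}

```text
t: 5.5
position: [497.2, 386.5, 276.8]
orientation: [1.855, 2.534, 0.006]
force: [0.3, 0.0, -2.9]
opening: 0.153
gripper_force: 30.0
```

```bash
python3 - <<'E'
from h import *
s=manip.state(); print(s['force'],s['opening'],s['gripper_force'],s['position'])
plan([520,130,280],8,2)
E
```

```text
[ 0.29399039  0.01812281 -2.94887951] 0.15346825271876083 29.999114871025085 [497.20736169 386.51230053 276.7540347 ]
1 [-0.629 -0.139 -0.009] [ 0.001 -0.     0.027]
2 [-0.638 -0.086 -0.008] [0.    0.    0.027]
```

Request:
{"api": "move_arm", "payload": {"moves": [[1,-0.08,-0.02,-0.01,0,0,0.005],[1,-0.2,-0.05,-0.01,0,0,0.01],[1,-0.35,-0.08,-0.01,0,0,0.016],[1,-0.5,-0.11,-0.01,0,0,0.022],[1,-0.63,-0.14,-0.01,0,0,0.027]]}}

```text
t: 6.0
position: [507.5, 255.4, 274.8]
orientation: [-1.964, -2.452, 0.001]
force: [1.0, -0.4, -2.9]
opening: 0.151
gripper_force: 30.0
```

Request:
{"api": "move_arm", "payload": {"moves": [[1,-0.14,-0.02,-0.01,0,0,0.005],[1,-0.28,-0.04,-0.01,0,0,0.01],[1,-0.42,-0.06,-0.01,0,0,0.016],[1,-0.56,-0.08,-0.01,0,0,0.022],[1,-0.64,-0.09,-0.01,0,0,0.027]]}}

```text
t: 6.5
position: [517.9, 126.2, 276.9]
orientation: [-2.067, -2.366, 0.001]
force: [0.3, -0.0, -2.7]
opening: 0.151
gripper_force: 30.0
```

```bash
python3 - <<'E'
from h import *
plan([621,10,285],2.3,1)
E
```

```text
1 [-0.645  0.433 -0.04 ] [-0.    0.    0.03]
```

Request:
{"api": "move_arm", "payload": {"moves": [[1,-0.15,0.1,-0.04,0,0,0.01],[1,-0.3,0.2,-0.04,0,0,0.015],[1,-0.45,0.3,-0.04,0,0,0.02],[1,-0.58,0.39,-0.04,0,0,0.025],[1,-0.645,0.433,-0.04,0,0,0.03]]}}

```text
t: 7.0
position: [622.7, 10.2, 284.6]
orientation: [2.177, 2.265, -0.001]
force: [-0.1, 0.5, -2.8]
opening: 0.148
gripper_force: 30.0
```

```bash
python3 - <<'E'
from h import *
s=manip.state();p=s['position'];Q=Rm(s['orientation']);print(p,np.degrees(np.arctan2(Q[1,1],Q[0,1])),Q[:,2])
k=manip.get_calibration('wrist'); im=save('wrist','w2')
save('top','t2'); 
for c in('top','wrist'):
    for l in('blue_basket','drip_stand'): print(c,l,[(np.round(d['at'],1),round(d['p'],2)) for d in manip.pinpoint(c,l)])
t=cv2.imread('pics/top0.png')*0
a=cv2.imread('pics/t2.png')[110:230,190:370]; a=cv2.resize(a,(540,360),interpolation=cv2.INTER_CUBIC)
b=cv2.imread('pics/w2.png')
o=np.zeros((600,800,3),np.uint8); b2=cv2.resize(b,None,fx=.99,fy=.99)
cv2.imwrite('pics/t2c.png',a); 
save('scene','s2'); cv2.imwrite('pics/s2c.png',cv2.resize(cv2.imread('pics/s2.png')[90:270,180:340],None,fx=3,fy=3))
a=cv2.imread('pics/s2c.png'); h=cv2.imread('pics/t2c.png')
o[:a.shape[0],:a.shape[1]]=a[:,:]; 
E
```

```text
[622.68043254  10.17935902 284.57989768] 2.2789542697557374 [-4.24283940e-04 -4.47769916e-04 -9.99999810e-01]
top blue_basket []
top drip_stand [(array([620.6,  10.7,   1.4]), 0.87)]
wrist blue_basket [(array([623.7,   7.5, 185.7]), 0.75)]
wrist drip_stand [(array([ 6.282e+02,  1.010e+01, -4.000e-01]), 0.86)]
```

View pics/w2.png

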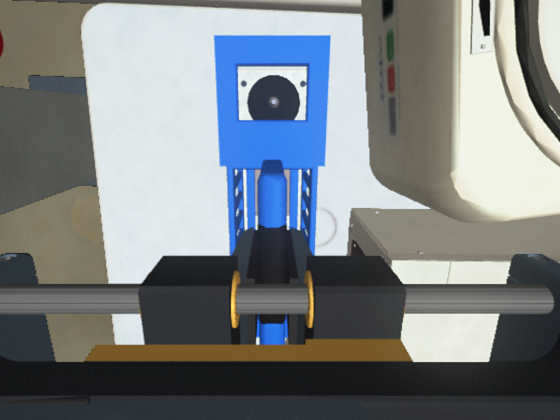

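View pics/t2c.png

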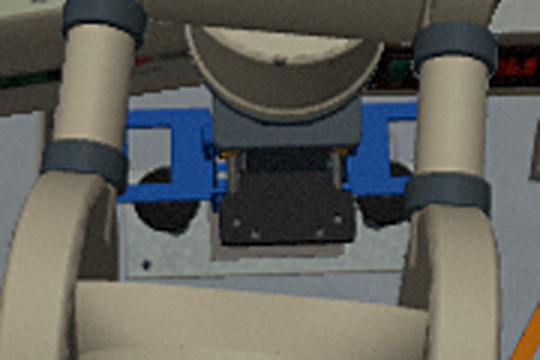

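In the wrist view the far (+y) ear hole spans columns 237–309 and rows 65–122. The collar is visible through it, with the pin tip at about (274,101). I'll turn that into an offset.

```bash
python3 - <<'E'
from h import *
im=cv2.imread('pics/w2.png').astype(int)
k=manip.get_calibration('wrist')
w=im[66:122,238:308]; d=(w.max(2)<70); v,u=np.nonzero(d); print('collar box',u.min()+238,u.max()+238,v.min()+66,v.max()+66)
b=im[85:115,258:292]; g=b.max(2); v,u=np.nonzero(g>90); print('pin bright',u.mean()+258,v.mean()+85,len(u))
print('pin tip@145',toplane('wrist',[[274,101]],145,k).round(1))
print('collar lateral/top @110',toplane('wrist',[[248,100],[300,100],[274,76]],110,k).round(1))
# outer ear outline
m=(im[...,0]>im[...,2]+90); 
for r in(45,140): 
    u=np.nonzero(m[r,200:345])[0]+200; print('ear row',r,u.min(),u.max(),toplane('wrist',[[u.min()-.5,r],[u.max()+.5,r]],258.6,k).round(1))
for c in (245,300):
    v=np.nonzero(m[:200,c])[0]; print('ear top edge',c,v.min(),toplane('wrist',[[c,v.min()-.5]],258.6,k).round(1))
s=manip.state(); print(s['position'])
E
```

```text
collar box 248 298 76 118
pin bright 273.76623376623377 101.3896103896104 77
pin tip@145 [[619.3 102.4 145. ]]
collar lateral/top @110 [[593.2 103.5 110. ]
 [645.7 105.9 110. ]
 [618.4 127.2 110. ]]
ear row 45 215 329 [[584.5 126.  258.6]
 [647.8 128.9 258.6]]
ear row 140 219 325 [[586.8  74.6 258.6]
 [650.3  77.5 258.6]]
ear top edge 245 35 [[601.2 132.  258.6]]
ear top edge 300 35 [[631.2 133.4 258.6]]
[621.21447575  13.64947693 285.09782818]
```

Request:
{"api": "move_arm", "payload": {"moves": [[1,-0.008,0.006,0.1,0,0,0],[1,-0.008,0.006,0.2,0,0,0],[1,-0.008,0.006,0.3,0,0,0],[1,-0.008,0.006,0.38,0,0,0],[1,-0.008,0.006,0.46,0,0,0]]}}

```text
t: 7.85
position: [622.7, 12.0, 192.5]
orientation: [-2.172, -2.269, 0.0]
force: [-0.1, 0.4, -2.5]
opening: 0.15
gripper_force: 30.0
```

```bash
python3 - <<'E'
from h import *
s=manip.state();print(s['position'],s['force'])
k=manip.get_calibration('wrist'); save('wrist','w3')
im=cv2.imread('pics/w3.png').astype(int); m=(im[...,0]>im[...,2]+90)
z=s['position'][2]+19-115+70
for r in(50,140): 
    u=np.nonzero(m[r,200:345])[0]+200; print('ear row',r,toplane('wrist',[[u.min()-.5,r],[u.max()+.5,r]],z,k).mean(0).round(1))
v=np.nonzero(m[:200,272])[0]; print('edge',toplane('wrist',[[272,v.min()-.5]],z,k).round(1))
b=im[66:122,240:305].min(2)
b=im[85:118,262:286]; v,u=np.nonzero((b.max(2)>90)); print('pin',u.mean()+262,v.mean()+85,toplane('wrist',[[u.mean()+262,v.mean()+85]],145,k).round(1))
cv2.imwrite('pics/w3.png',im)
E
```

```text
[622.69838376  12.04326913 192.45664786] [-0.0945099   0.43021152 -2.4917559 ]
ear row 50 [617.8 123.3 166.5]
ear row 140 [620.   74.5 166.5]
edge [[617.4 131.  166.5]]
pin 274.93243243243245 99.25 [[620.8  98.4 145. ]][ WARN:0@0.431] global loadsave.cpp:1063 imwrite_ Unsupported depth image for selected encoder is fallbacked to CV_8U.
```

View pics/w3.png

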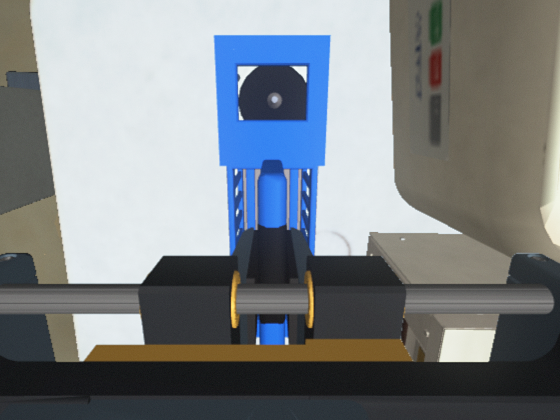

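The pin shows inside the hole, with the tip at (275,99) against a hole centre of (273,93). The offset is only 2–3 mm, so I'll lower gently.

Request:
{"api": "move_arm", "payload": {"moves": [[1,-0.01,0.007,0.05,0,0,0],[1,-0.01,0.007,0.1,0,0,0],[1,-0.01,0.007,0.15,0,0,0],[1,-0.01,0.007,0.2,0,0,0],[1,-0.01,0.007,0.225,0,0,0]]}}

```text
t: 8.4
position: [624.3, 9.3, 146.8]
orientation: [-2.173, -2.268, 0.001]
force: [-0.6, -0.3, -2.8]
opening: 0.152
gripper_force: 30.0
```

Request:
{"api": "move_arm", "payload": {"moves": [[1,0,0,0.005,0,0,0],[1,0,0,0.01,0,0,0],[1,0,0,0.015,0,0,0],[1,0,0,0.02,0,0,0],[1,0,0,0.02,0,0,0]]}}

```text
t: 8.9
position: [624.8, 9.3, 144.0]
orientation: [2.173, 2.268, 0.0]
force: [-0.2, -0.4, -3.5]
opening: 0.148
gripper_force: 30.0
```

Request:
{"api": "move_arm", "payload": {"moves": [[1,0,0,0.003,0,0,0],[1,0,0,0.006,0,0,0],[1,0,0,0.008,0,0,0],[1,0,0,0.008,0,0,0],[1,0,0,0.008,0,0,0]]}}

```text
t: 9.4
position: [624.8, 9.3, 142.8]
orientation: [2.173, 2.268, 0.0]
force: [-2.5, 0.2, 5.9]
opening: 0.151
gripper_force: 30.0
```

Contact came at z = 142.8, and 142 was expected. I'll check before letting go.

```bash
python3 - <<'E'
from h import *
save('wrist','w4');save('scene','s4')
a=cv2.imread('pics/w4.png')[0:260,140:420]; b=cv2.resize(cv2.imread('pics/s4.png')[100:260,190:330],None,fx=3,fy=3)
o=np.zeros((500,800,3),np.uint8); o[:260,:280]=a; o[:480,300:720]=b; cv2.imwrite('pics/c4.png',o); print(manip.state()['force'])
E
```

```text
[-2.87877061 -0.45662708  5.66147652]
```

View pics/c4.png

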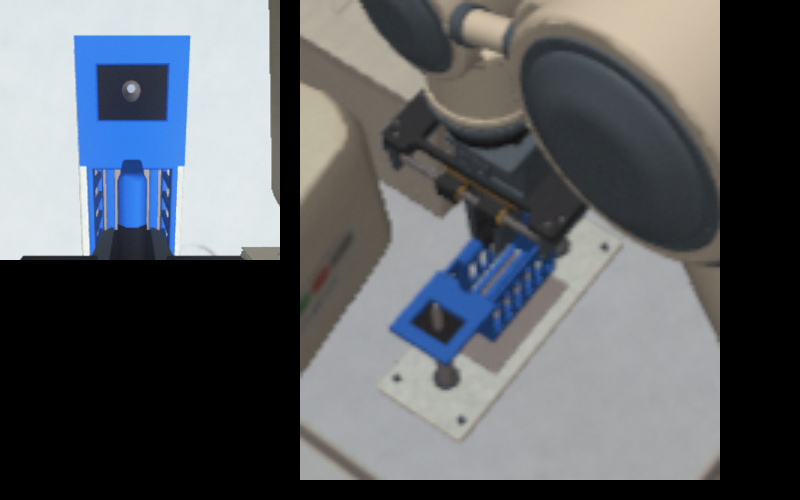

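The pin stands through the middle of the visible hole, and the collar fills it from below. I'll release.

Request:
{"api": "move_arm", "payload": {"moves": [[-1,0,0,0,0,0,0],[-1,0,0,0,0,0,0],[-1,0,0,0,0,0,0],[-1,0,0,0,0,0,0],[-1,0,0,0,0,0,0]]}}

```text
t: 10.0
position: [624.8, 9.3, 142.3]
orientation: [-2.174, -2.268, 0.0]
force: [1.2, -0.3, -0.9]
opening: 0.56
gripper_force: 0.0
```

Request:
{"api": "move_arm", "payload": {"moves": [[-1,0,0,0,0,0,0],[-1,0,0,0,0,0,0],[-1,0,0,-0.05,0,0,0],[-1,0,0,-0.1,0,0,0],[-1,0,0,-0.2,0,0,0]]}}

```text
t: 10.5
position: [624.3, 9.3, 182.7]
orientation: [-2.173, -2.267, 0.001]
force: [-0.1, -0.1, -0.0]
opening: 0.989
gripper_force: 0.0
```

Request:
{"api": "move_arm", "payload": {"moves": [[-1,0,0,-0.15,0,0,0],[-1,0,0,-0.3,0,0,0],[-1,0,0,-0.45,0,0,0],[-1,0,0,-0.5,0,0,0],[-1,0,0,-0.5,0,0,0]]}}

```text
t: 11.0
position: [625.5, 9.2, 284.6]
orientation: [2.172, 2.266, 0.004]
force: [-0.5, 0.5, -0.4]
opening: 0.999
gripper_force: 0.0
```

Request:
{"api": "move_arm", "payload": {"moves": [[-1,0,-0.15,0,0,0,0],[-1,0,-0.3,0,0,0,0],[-1,0,-0.5,0,0,0,0],[-1,0,-0.7,0,0,0,0],[-1,0,-0.8,0,0,0,0]]}}

```text
t: 11.5
position: [461.2, 2.6, 281.2]
orientation: [-2.172, -2.267, 0.003]
force: [0.1, 0.7, 0.8]
opening: 0.999
gripper_force: 0.0
```

```bash
python3 - <<'E'
from h import *
save('top','t5');save('scene','s5')
for c in('scene','top'):
    for l in('blue_basket','orange_basket'): print(c,l,[(np.round(d['at'],1),round(d['p'],2)) for d in manip.pinpoint(c,l)])
a=cv2.resize(cv2.imread('pics/t5.png')[110:230,190:370],None,fx=2.1,fy=2.1); b=cv2.resize(cv2.imread('pics/s5.png')[100:260,190:330],None,fx=2.9,fy=2.9)
o=np.zeros((500,800,3),np.uint8); o[:a.shape[0],:a.shape[1]]=a; o[:b.shape[0],385:385+b.shape[1]]=b; cv2.imwrite('pics/c5.png',o)
s=manip.state();print(s['force'],s['position'],s['opening'])
E
```

```text
scene blue_basket [(array([623.1,   9.8,  42.8]), 0.56)]
scene orange_basket [(array([ 460.5, -308.9,    0.8]), 0.74)]
top blue_basket [(array([629.3,   7.5,  41.6]), 0.81)]
top orange_basket []
[-0.65754895 -1.37459438 -0.45325089] [465.52679667   2.42913427 281.9080167 ] 1.0033393426145039
```

View pics/c5.png

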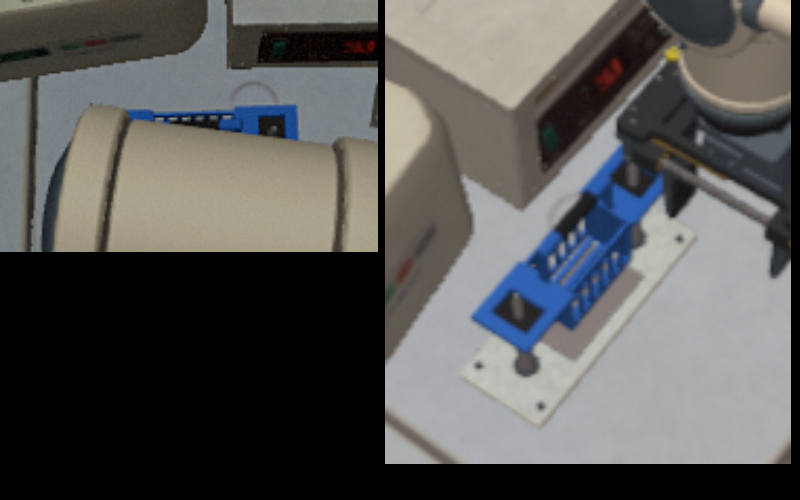

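Both pins come up through the ear holes and the basket sits level on the collars. The gripper is clear of it.

```bash
python3 -c "
from workcell import manip
print(manip.finish_job())"
```

```text
the job is handed in; nothing more can be done
None
```

The blue basket hangs on the drip stand with both pins through its ear holes and its ears on the collars; the gripper has let go and is clear, the orange basket was not touched, and the job was handed in after about 12 s.

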